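Empty the wheel-nut pot and park it on the beam

ROBOT

A 6-joint arm with a two-finger parallel gripper is mounted at the origin on the work surface. World frame = base frame: x ahead of the robot, y to its left, z up, the work surface at z = 0. Lengths are in m, angles in degrees, forces in N, time in s.
With the tool pointing down it reaches from about 0.3 to 0.75 m from the base axis. Payload 8.5 kg.
Tool frame: the origin (TCP) lies midway between the tips of the shut fingers; the grasp point (between the pads) lies 19 mm behind it (env.grasp_offset is the distance from the TCP to the grasp point, in m); z points along the fingers, y is the line along which they close (so a half turn about z gives the same grasp; the last joint's range is limited). The gripper opens to 85 mm and grips with 20 to 120 N. Pads are 22 mm wide; open, the fingers measure 114 mm over their backs; the gripper's body (76 mm by 85 mm) begins 54 mm behind the grasp point. The pads swing forward as they close: fully open they stand 13 mm farther back than shut.
Start: joints at [57.049, 21.807, 74.336, -0, 83.858, -12.336], TCP at [0.194, 0.515, 0.231] pointing down, gripper open.
Joint ranges: [-178.18, 178.18], [-50.72, 133.34], [12.68, 142.11], [-81.47, 261.47], [9.98, 163.14], [-165.26, 165.26]. Speed limits (degrees/s): [136.94, 136.94, 180, 180, 180, 180].

INTERFACE

Orientations are given as a 3x3 rotation matrix whose columns are the frame's x, y, z axes.
In Python, from rig import env gives the robot as it stands.
- The arm moves only by the tool servo_tool, never from a script. Its argument "deltas" is text: rows parted by semicolons, each of 7 numbers parted by spaces: the opening, from 0 (shut) to 1 (fully open), then the shift along the tool's x, y, z in mm, then the turn, a rotation vector about the tool's x, y, z in rad. A call has 1 to 8 rows; each row shifts and turns the commanded pose from where the row before left it, along the tool's axes as they then stand; what a row does not reach is not made up. A row lasts 1/12 s, in which the tool goes at most 41.7 mm and 7.16 degrees, less where a joint would pass 70% of its speed; a pose out of reach is approached as far as the arm can. A call is refused whole if a number of a shift passes 41.7 or a number of a turn 0.125, either way. A call with a gripper value outside its range is refused whole. The fingers move at their own pace and stop on an object; "newtons" is the grip in N (left out, the last holds). Time passes only in rows, so rows that do not move let the fingers close. It gives the time, the measured TCP pose, the force, the opening and the grip force at its end, in the units of the state.
- env.observe(): the state, without advancing time (a new reading comes with each control period).
- env.get_image(name): name is "scene" or "top" or "wrist"; returns a dict with "img" (400x640x3 uint8, red, green, blue), "depth" (400x640 float32, m along the optical axis (not along the pixel's ray), 0 where there is no reading), "camera_matrix" (3x3 intrinsics, pixels), "world_to_cam" (4x4, takes a point from world to camera coordinates). Camera axes: x right, y down, z forward; pixel columns grow to the right and rows downward; lengths in m; the calibration is good to about 2 mm. The wrist camera is an equidistant fisheye: a pixel r from the principal point sees the ray r / f radians off the axis. A picture is of the moment at which its call begins.
- env.close_job(): hands the job in; it is judged then, once.
Trained networks look in a picture, given as the dict that the camera call returned (one of the last four; its "shot" number tells which), for a name from the list of things; names that differ only in an ending like _2 or _b are one class to them, and where a whole thing is asked for, a point or a joint stands for the part that bears it (a point fixed in the world has none). Each returns a list of dicts, best first, with "conf" (0 to 1); they miss things now and then, are a little off and sometimes report something else, mostly with a low value. They report only what shows in the picture. A call takes as long as a camera call.
- env.spot_in(name, picture): "bbox" ([centre column, centre row, width, height] in pixels, round what is visible of it).
- env.spot_point(name, picture): "uv" ([column, row] in pixels: a listed point, or the origin of a listed thing).
The state is a dict: "time_s": time; "q": joint angles; "qvel": joint speeds; "joint_efforts": joint torques, N m; "position": TCP position; "tool_rot": TCP orientation; "ft_force": force on the tool from outside, world axes, zero at the start; "wrist_torque": the same for the moment, N m; "grip_width": finger opening in m; "gripper_force": force on a finger pad.
Only numpy, scipy, OpenCV 4.12 (cv2) and the standard library are available. Lean on these libraries where they do the work, as an engineer would, in place of code of your own. Each camera call takes 0.05 s, during which the arm holds its last target. There are 200 camera calls.

TASK

Pick up the steel pot, tip the three wheel nuts out of it so that they all end up in the open grey tray, then stand the empty pot upright on top of the short steel I-beam. Leave everything else on the bench where it is.

Things in the scene. Friction and masses are not known exactly. Their poses are not given: they have to be found in the camera images.
- pot: open round steel pot, 85 mm high, 84 mm across at the flat base, 120 mm at the rim, wall 3 mm, floor 5 mm, about 0.28 kg. Origin: centre of its underside; z points out of the mouth. A straight rubber-sleeved handle sticks out level along its +x, ending 127 mm from the pot's axis. Starts upright on the bench left or right of the tray, handle pointing roughly away from the robot
- pot_grip (a point): point at the middle of the handle's section, 92 mm from the pot's axis, 66 mm above its base. The handle is a flat bar 14 mm thick (pot's y), 24 mm high (pot's z), free from 57 to 127 mm from the pot's axis; same axes as the pot
- pot_rim (a point): centre of the pot's mouth, 85 mm above its base
- nut0: one of three like dark steel truck wheel nuts: hexagonal, 27 mm across flats (31 mm across corners), 34 mm long with a conical end, 0.08 kg; origin: its middle; z along its length. Starts standing on the pot's floor
- nut1: one of three like dark steel truck wheel nuts: hexagonal, 27 mm across flats (31 mm across corners), 34 mm long with a conical end, 0.08 kg; origin: its middle; z along its length. Starts standing on the pot's floor
- nut2: one of three like dark steel truck wheel nuts: hexagonal, 27 mm across flats (31 mm across corners), 34 mm long with a conical end, 0.08 kg; origin: its middle; z along its length. Starts standing on the pot's floor
- tray: open grey plastic tray fixed to the bench, 260 mm (its x) by 180 mm (its y), 50 mm high, walls 5 mm, floor 5 mm. Origin: centre of its underside
- beam: short length of steel I-beam fixed to the bench: 180 mm long (along its y), 50 mm wide (its x), 60 mm high, flat top. Origin: centre of its underside
- beam_top (a point): centre of the I-beam's flat top face, 60 mm above the bench; same axes as the beam
- carton: brown cardboard carton 90 x 60 x 50 mm, bystander; origin: centre of its underside
- piston: aluminium engine piston 74 mm across, 68 mm high, standing, bystander; origin: centre of its underside
- wrench: steel wrench lying beyond the tray, about 180 mm long, along its x, bystander; origin: under its middle
- pulley: dark steel belt pulley lying flat, 84 mm across, 24 mm high, bystander; origin: centre of its underside
- oil: blue plastic jar with a cap, 70 mm across, 100 mm high, standing, bystander; origin: centre of its underside

How it is judged (in metres and radians):
On the way, in this order (a step that is already met when the one before it is completed fails the run):
1. the pot is tipped well over (more than 69 degrees from upright) above the tray (angle between pot's own z axis and vertical above 1.2 rad and horizontal distance between pot_rim and tray below 0.22 m), for 0.05 s.
2. all three nuts are in the tray (x of nut0 in the frame of tray between -0.122 and 0.122 m and y of nut0 in the frame of tray between -0.082 and 0.082 m and z of nut0 in the frame of tray between 0 and 0.07 m and x of nut1 in the frame of tray between -0.122 and 0.122 m and y of nut1 in the frame of tray between -0.082 and 0.082 m and z of nut1 in the frame of tray between 0 and 0.07 m and x of nut2 in the frame of tray between -0.122 and 0.122 m and y of nut2 in the frame of tray between -0.082 and 0.082 m and z of nut2 in the frame of tray between 0 and 0.07 m), for 0.2 s.
3. the pot stands upright on the I-beam (angle between pot's own z axis and vertical below 0.08 rad and x of pot in the frame of beam_top between -0.03 and 0.03 m and y of pot in the frame of beam_top between -0.09 and 0.09 m and z of pot in the frame of beam_top between -0.006 and 0.006 m), for 0.2 s.
At the end, for the whole second after the job is handed in: All three nuts lie within the tray's walls, under 70 mm up; the pot stands upright (within 0.08 rad) on the I-beam's top (height within 6 mm), its axis within 30 mm of the beam's centre line and 90 mm of its middle lengthwise; pot and nuts at rest (under 20 mm/s) (all of step 2 and all of step 3 and linear speed of each of pot, nut0, nut1, nut2 below 0.02 m/s); the robot touches nothing.
It fails at once if the carton is pushed more than 40 mm or knocked over (distance of carton from where it was at the start of the episode above 0.04 m or angle between carton's own z axis and vertical above 0.5 rad).
It fails at once if the piston is pushed more than 40 mm or knocked over (distance of piston from where it was at the start of the episode above 0.04 m or angle between piston's own z axis and vertical above 0.5 rad).
It fails at once if the wrench is pushed more than 40 mm or knocked over (distance of wrench from where it was at the start of the episode above 0.04 m or angle between wrench's own z axis and vertical above 0.5 rad).
It fails at once if the pulley is pushed more than 40 mm or knocked over (distance of pulley from where it was at the start of the episode above 0.04 m or angle between pulley's own z axis and vertical above 0.5 rad).
It fails at once if the oil is pushed more than 40 mm or knocked over (distance of oil from where it was at the start of the episode above 0.04 m or angle between oil's own z axis and vertical above 0.5 rad).
It also fails if it takes over 54 s, if anything falls off the work surface, if the arm or the gripper's body presses on something with over 40 N, if the wrist force passes 120 N, or if a joint passes its speed limit or range.

## Working session

There is one attempt and no reset: what is moved stays moved. The work goes in short steps, Python scripts to look and compute and a tool call to move; the robot and the scene stay as the last step left them, time stands still between calls to the robot, and variables do not carry over. Pictures are saved under pics/ and viewed, at most 10 in all, crops included, and the job is handed in when it is done.

Besides the shell and the picture viewer there is one more tool, called after ">>>" as a command line: name --argument value ..., lists and objects as JSON in quotes. servo_tool: Moves the arm, as the interface text tells. Its arguments: {"type":"object","properties":{"deltas":{"type":"string"},"newtons":{"type":"number"}},"required":["deltas"]}

```bash
mkdir -p pics; ls; cat > h.py <<'E'
import numpy as np, cv2
from rig import env
def world(p,u,v,d):
    K=p["camera_matrix"];c=np.array([(u-K[0,2])/K[0,0]*d,(v-K[1,2])/K[1,1]*d,d,1])
    return (np.linalg.inv(p["world_to_cam"])@c)[:3]
def atz(p,u,v,z):
    K=p["camera_matrix"];T=np.linalg.inv(p["world_to_cam"])
    r=T[:3,:3]@np.array([(u-K[0,2])/K[0,0],(v-K[1,2])/K[1,1],1]);o=T[:3,3]
    return o+r*(z-o[2])/r[2]
def proj(p,w):
    c=p["world_to_cam"]@np.append(w,1);K=p["camera_matrix"];return (K@(c[:3]/c[2]))[:2]
E
python3 - <<'E'
from h import *
np.set_printoptions(precision=3,suppress=True)
z=dict(pot=0,pot_grip=.066,pot_rim=.085,tray=0.0,beam=0,beam_top=.06,carton=0,piston=0,wrench=0,pulley=0,oil=0,nut0=.022)
for n in ["top","scene"]:
    p=env.get_image(n);cv2.imwrite(f"pics/{n}.png",p["img"][:,:,::-1])
    print(n,np.linalg.inv(p["world_to_cam"])[:3,3])
    for k in z:
        r=env.spot_point(k,p)[:3 if k=="nut0" else 1]
        for q in r: print(k,round(q["conf"],2),np.array(q["uv"]),atz(p,*q["uv"],z[k]))
E
```

```text
pics
top [0.402 0.081 1.436]
pot 0.76 [220.9 251.2] [0.441 0.315 0.   ]
pot_grip 0.95 [199.2 222.7] [0.519 0.366 0.066]
pot_rim 0.67 [212.2 250.5] [0.441 0.325 0.085]
tray 0.6 [311.3 226. ] [0.51  0.049 0.   ]
beam 0.87 [433.  237.8] [ 0.47  -0.312  0.   ]
beam_top 0.59 [438.7 241.6] [ 0.456 -0.311  0.06 ]
carton 0.69 [253.9 158. ] [0.718 0.218 0.   ]
piston 0.58 [413.6 164. ] [ 0.694 -0.263  0.   ]
wrench 0.61 [325.7 144.5] [0.757 0.002 0.   ]
pulley 0.59 [374.9 145.9] [ 0.751 -0.148  0.   ]
oil 0.75 [175.  181.4] [0.649 0.452 0.   ]
nut0 0.52 [220.6 255.4] [0.428 0.313 0.022]
nut0 0.42 [221.3 245.1] [0.457 0.311 0.022]
scene [1.108 0.464 0.877]
pot 0.92 [434.6 226.4] [0.434 0.331 0.   ]
pot_grip 0.72 [437.  242.1] [0.522 0.366 0.066]
pot_rim 0.87 [436.8 205.6] [0.439 0.319 0.085]
tray 0.86 [326.9 194.4] [0.514 0.04  0.   ]
beam 0.69 [249.5 136. ] [ 0.466 -0.298  0.   ]
beam_top 0.66 [244.7 118.9] [ 0.462 -0.311  0.06 ]
carton 0.61 [337.8 279.6] [0.711 0.217 0.   ]
piston 0.73 [203.3 186.1] [ 0.699 -0.26   0.   ]
wrench 0.69 [262.4 248.5] [0.754 0.015 0.   ]
pulley 0.69 [220.9 213. ] [ 0.737 -0.15   0.   ]
oil 0.86 [437.6 311.8] [0.643 0.443 0.   ]
nut0 0.6 [427.4 224.3] [0.456 0.316 0.022]
nut0 0.45 [430.9 212.9] [0.417 0.306 0.022]
```

View pics/top.png

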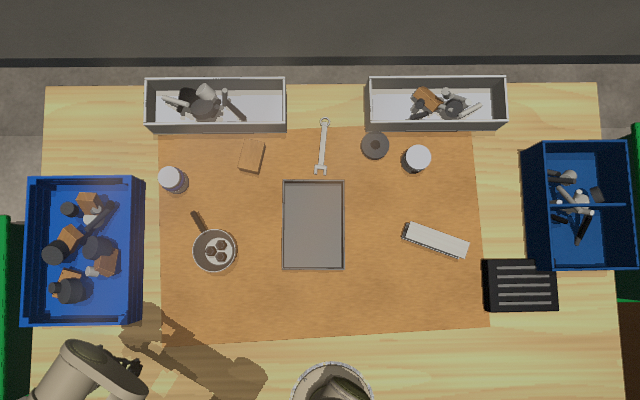

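View pics/scene.png

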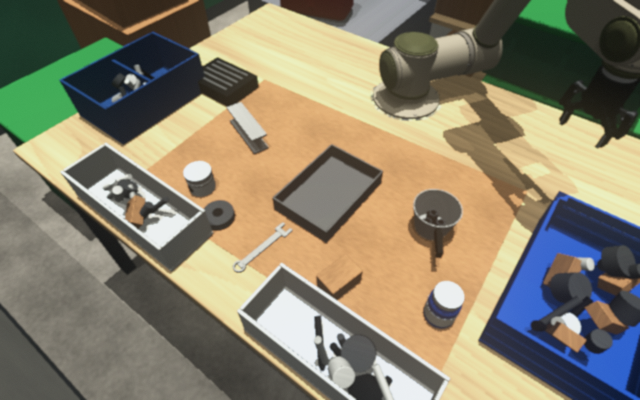

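```bash
python3 - <<'E'
from h import *
np.set_printoptions(precision=3,suppress=True)
print(env.observe()["tool_rot"], env.grasp_offset)
p=env.get_image("top");D=p["depth"];K=p["camera_matrix"]
v,u=np.mgrid[:400,:640];c=np.stack([(u-K[0,2])/K[0,0]*D,(v-K[1,2])/K[1,1]*D,D,np.ones_like(D)],-1)
W=c@np.linalg.inv(p["world_to_cam"]).T
def sel(x0,x1,y0,y1,z0,z1):
    m=(W[...,0]>x0)&(W[...,0]<x1)&(W[...,1]>y0)&(W[...,1]<y1)&(W[...,2]>z0)&(W[...,2]<z1)&(D>0)
    q=W[m][:,:3];return q
b=sel(.3,.65,-.42,-.2,.045,.075);print("beam",len(b),cv2.minAreaRect(b[:,:2].astype(np.float32)),b[:,2].mean())
t=sel(.3,.7,-.15,.22,.035,.065);print("tray",len(t),cv2.minAreaRect(t[:,:2].astype(np.float32)),t[:,2].mean())
r=sel(.35,.51,.22,.42,.075,.095);print("rim",len(r),r.min(0),r.max(0))
h=sel(.49,.6,.3,.45,.06,.09);print("handle",len(h),cv2.minAreaRect(h[:,:2].astype(np.float32)),h[:,2].mean())
E
```

```text
[[-0.936  0.352 -0.   ]
 [ 0.352  0.936 -0.   ]
 [ 0.    -0.    -1.   ]] 0.0187
beam 1120 ((0.4624146819114685, -0.30677783489227295), (0.18142199516296387, 0.051178526133298874), 68.69436645507812) 0.05991496131801975
tray 746 ((0.5408850908279419, 0.0892944484949112), (0.2677288055419922, 0.3113672137260437), 88.56523132324219) 0.04831748851374715
rim 266 [0.384 0.263 0.075] [0.509 0.382 0.094]
handle 197 ((0.51073157787323, 0.3522023856639862), (0.10583077371120453, 0.036132100969552994), 54.452056884765625) 0.07601345817938095
```

The pictures show the pot at about (213,250) with its handle towards (195,213). The tray is at (313,225), its long side along x, and the beam is at (435,240). The networks' points agree with what I see. The plan is to grip the handle from above, then roll about it over the tray.

>>> servo_tool --deltas "1 -40 -2.8 8 0 0 0;1 -40 -2.8 8 0 0 0;1 -40 -2.8 8 0 0 0;1 -40 -2.8 8 0 0 0;1 -40 -2.8 8 0 0 0;1 -40 -2.8 8 0 0 0;1 -40 -2.8 8 0 0 0;1 -38 -2.5 8 0 0 0"

```text
time_s: 2.02
position: [0.4854, 0.3808, 0.167]
tool_rot: [[-0.936, 0.352, 0.0], [0.352, 0.936, 0.0], [-0.0, 0.0, -1.0]]
ft_force: [0.8, 0.9, 0.6]
grip_width: 0.0856
gripper_force: 0.0
```

>>> servo_tool --deltas "1 -30 0 0 0 0 -0.12;1 0 0 0 0 0 -0.124;1 0 0 0 0 0 -0.124;1 0 0 0 0 0 -0.124;1 0 0 0 0 0 -0.124;1 0 0 0 0 0 -0.124;1 0 0 0 0 0 -0.124;1 0 0 0 0 0 0"

```text
time_s: 2.68
position: [0.5116, 0.3715, 0.1672]
tool_rot: [[-0.873, -0.487, -0.0], [-0.487, 0.873, -0.0], [0.0, 0.0, -1.0]]
ft_force: [0.7, -0.5, 0.9]
grip_width: 0.0852
gripper_force: 0.0
```

```bash
cat > st.py <<'E'
from h import *
np.set_printoptions(precision=3,suppress=True)
def st():
    o=env.observe();R=np.array(o["tool_rot"]);P=np.array(o["position"])
    print("t",o["time_s"],"P",P,"q",np.array(o["q"]),"\nR",R.tolist(),"w",o["grip_width"],"gf",o["gripper_force"],"ft",np.array(o["ft_force"]),np.array(o["wrist_torque"]));return R,P
E
python3 - <<'E'
from st import *
R,P=st()
print("angle tool x",np.degrees(np.arctan2(R[1,0],R[0,0])))
p=env.get_image("wrist");cv2.imwrite("pics/w1.png",p["img"][:,:,::-1]);K=p["camera_matrix"]
T=np.linalg.inv(p["world_to_cam"])
def wz(uv,z):
    a=np.array([(uv[0]-K[0,2])/K[0,0],(uv[1]-K[1,2])/K[1,1]]);r=np.linalg.norm(a)
    d=T[:3,:3]@np.append(a/r*np.sin(r),np.cos(r));return T[:3,3]+d*(z-T[2,3])/d[2]
for n,z in [("pot_grip",.066),("pot_rim",.085),("pot",0)]:
    for q in env.spot_point(n,p)[:1]: print(n,q["conf"],q["uv"],wz(q["uv"],z))
print("d",R.T@(np.array([.5205,.366,.047])-P))
E
```

```text
t 2.6833 P [0.512 0.372 0.167] q [ 25.279  32.808  66.222  -0.     80.977 -93.864] 
R [[-0.8734081102064178, -0.48698897514233924, -0.00010542992080694317], [-0.486988972303135, 0.8734081165542665, -5.2841890468383225e-05], [0.000117816766644161, 5.1906730900976575e-06, -0.9999999930461333]] w 0.08524284282862694 gf 0.0 ft [ 0.702 -0.47   0.853] [-0.018  0.025  0.003]
angle tool x -150.85713293322715
pot_grip 0.57 [308.1, 210.3] [0.522 0.367 0.066]
pot_rim 0.89 [304.2, 92.4] [0.439 0.319 0.085]
pot 0.68 [310.3, 98.8] [0.441 0.323 0.   ]
d [-0.005 -0.009  0.12 ]
```

>>> servo_tool --deltas "1 -6 -9 10 0 0 0;1 0 0 35 0 0 0;1 0 0 35 0 0 0;1 0 0 25 0 0 0;1 0 0 15 0 0 0;1 0 0 0 0 0 0;0 0 0 0 0 0 0;0 0 0 0 0 0 0" --newtons 110

```text
time_s: 3.55
position: [0.5221, 0.3666, 0.0484]
tool_rot: [[-0.876, -0.482, 0.002], [-0.482, 0.876, 0.001], [-0.002, -0.0, -1.0]]
ft_force: [-0.0, -0.8, 0.1]
grip_width: 0.0636
gripper_force: 0.0
```

>>> servo_tool --deltas "0 0 0 0 0 0 0;0 0 0 0 0 0 0;0 0 0 0 0 0 0;0 0 0 0 0 0 0;0 0 0 0 0 0 0;0 0 0 0 0 0 0"

```text
time_s: 4.05
position: [0.5215, 0.3666, 0.0481]
tool_rot: [[-0.875, -0.483, 0.001], [-0.483, 0.875, 0.0], [-0.001, -0.0, -1.0]]
ft_force: [0.0, -1.5, 5.4]
grip_width: 0.0122
gripper_force: 107.4
```

>>> servo_tool --deltas "0 0 0 -8 0 0 0;0 0 0 -15 0 0 0;0 0 0 -20 0 0 0;0 0 0 -25 0 0 0;0 0 0 -30 0 0 0;0 0 0 -30 0 0 0;0 0 0 -30 0 0 0;0 0 0 -30 0 0 0"

```text
time_s: 4.72
position: [0.5206, 0.3665, 0.2362]
tool_rot: [[-0.876, -0.483, -0.001], [-0.483, 0.876, -0.0], [0.001, 0.0, -1.0]]
ft_force: [0.8, 0.9, -6.1]
grip_width: 0.0121
gripper_force: 107.6
```

```bash
python3 - <<'E'
from st import *
R,P=st()
p=env.get_image("scene");cv2.imwrite("pics/s2.png",p["img"][:,:,::-1])
p=env.get_image("top")
for n,z in [("pot_grip",P[2]+.019),("pot_rim",P[2]+.038),("tray",0)]:
    q=env.spot_point(n,p)[0];print(n,q["conf"],atz(p,*q["uv"],z))
b=env.spot_in("tray",p)[0]["bbox"];print("tray",atz(p,b[0]-b[2]/2,b[1]-b[3]/2,.05),atz(p,b[0]+b[2]/2,b[1]+b[3]/2,.05))
E
```

```text
t 4.7167 P [0.521 0.367 0.236] q [ 24.503  30.67   58.573   0.018  90.834 -94.39 ] 
R [[-0.8755228268677039, -0.4831748320158517, -0.001364309363044482], [-0.4831749368424784, 0.8755237892651081, -0.0002735655926993392], [0.001326665312560343, 0.0004196871692687986, -0.9999990319104456]] w 0.012124459975294682 gf 107.61810064315796 ft [ 0.802  0.871 -6.106] [ 0.289 -0.464  0.014]Traceback (most recent call last):
  File "<stdin>", line 6, in <module>
IndexError: list index out of range
```

View pics/s2.png

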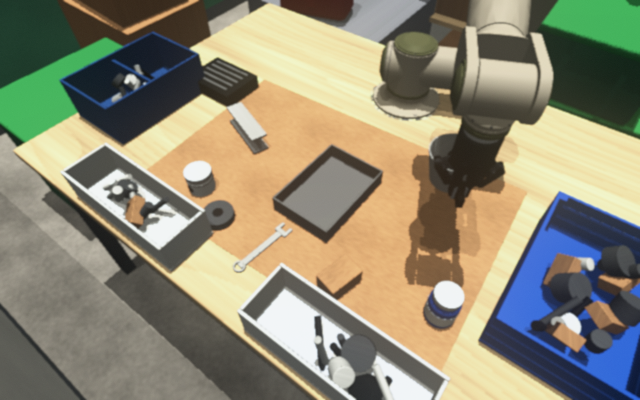

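>>> servo_tool --deltas "0 3 -10 0 0 0 0;0 6 -20 0 0 0 0;0 9 -30 0 0 0 0;0 10 -35 0 0 0 0;0 10 -35 0 0 0 0;0 10 -35 0 0 0 0;0 10 -35 0 0 0 0;0 10 -35 0 0 0 0"

```text
time_s: 5.53
position: [0.5743, 0.1256, 0.2327]
tool_rot: [[-0.876, -0.483, -0.005], [-0.483, 0.876, 0.0], [0.004, 0.002, -1.0]]
ft_force: [1.3, 0.4, -5.5]
grip_width: 0.012
gripper_force: 107.9
```

>>> servo_tool --deltas "0 10 -35 0 0 0 0;0 8 -30 0 0 0 0;0 6 -15 0 0 0 0.06;0 0 0 0 0 0 0.1;0 0 0 0 0 0 0.1;0 0 0 0 0 0 0.1;0 0 0 0 0 0 0.1;0 0 0 0 0 0 0.1"

```text
time_s: 6.2
position: [0.5918, 0.0456, 0.2325]
tool_rot: [[-0.998, 0.061, -0.005], [0.061, 0.998, 0.001], [0.005, 0.0, -1.0]]
ft_force: [0.4, -0.2, -6.0]
grip_width: 0.0123
gripper_force: 108.0
```

>>> servo_tool --deltas "0 0 0 0 0.05 0 0;0 0 0 0 0.05 0 0;0 0 0 0 0 0 0"

```text
time_s: 6.45
position: [0.5918, 0.0467, 0.2327]
tool_rot: [[-0.998, 0.054, -0.01], [0.055, 0.993, -0.101], [0.005, -0.101, -0.995]]
ft_force: [0.3, 0.7, -5.6]
grip_width: 0.0126
gripper_force: 108.1
```

```bash
python3 - <<'E'
from st import *
R,P=st()
E
```

```text
t 6.45 P [0.592 0.047 0.233] q [ -4.35   26.795  66.114  -5.815  87.262 -90.94 ] 
R [[-0.9984897347547831, 0.05394594129700765, -0.010396393937439028], [0.05472006926630156, 0.9934104046309683, -0.10070492535336611], [0.004895263916661988, -0.1011217256009592, -0.9948620170670254]] w 0.012575296464477624 gf 108.08568120002747 ft [ 0.343  0.736 -5.62 ] [ 0.199 -0.572  0.015]
```

>>> servo_tool --deltas "0 0 20 0 -0.05 0 0;0 0 20 0 -0.05 0 0;0 0 18 0 -0.1 0 0;0 0 0 0 -0.1 0 0;0 0 0 0 -0.1 0 0;0 0 0 0 -0.1 0 0;0 0 0 0 -0.1 0 0;0 0 0 0 -0.1 0 0"

```text
time_s: 7.12
position: [0.5958, 0.1031, 0.2314]
tool_rot: [[-0.998, 0.047, 0.032], [0.057, 0.821, 0.568], [0.0, 0.569, -0.822]]
ft_force: [-0.2, 0.1, -6.0]
grip_width: 0.0124
gripper_force: 108.4
```

```bash
python3 - <<'E'
from st import *
R,P=st()
E
```

```text
t 7.1167 P [0.596 0.103 0.231] q [ -15.71    27.7     72.319   33.768   88.719 -105.866] 
R [[-0.9983656973839987, 0.047031805805209964, 0.03246449644862395], [0.057148312869735166, 0.820955991720803, 0.5681243965839307], [6.799341564097659e-05, 0.5690512005965838, -0.8223020895488967]] w 0.012446884748591009 gf 108.42602849006653 ft [-0.249  0.131 -5.958] [-0.925 -0.348  0.054]
```

>>> servo_tool --deltas "0 0 0 0 -0.09 0 0;0 0 0 0 -0.09 0 0;0 0 0 0 -0.09 0 0;0 0 0 0 -0.08 0 0;0 0 0 0 -0.07 0 0;0 0 0 0 -0.06 0 0;0 0 0 0 -0.06 0 0;0 0 0 0 -0.06 0 0"

```text
time_s: 7.78
position: [0.596, 0.103, 0.2311]
tool_rot: [[-0.998, 0.021, 0.054], [0.058, 0.359, 0.931], [0.0, 0.933, -0.36]]
ft_force: [0.1, -0.0, -5.6]
grip_width: 0.0124
gripper_force: 109.0
```

>>> servo_tool --deltas "0 0 0 0 -0.06 0 0;0 0 0 0 -0.06 0 0;0 0 0 0 -0.06 0 0;0 0 0 0 -0.06 0 0;0 0 0 0 0 0 0;0 0 0 0 0 0 0"

```text
time_s: 8.28
position: [0.5961, 0.1034, 0.231]
tool_rot: [[-0.998, 0.009, 0.057], [0.058, 0.131, 0.99], [0.002, 0.991, -0.132]]
ft_force: [-0.7, 0.2, -4.7]
grip_width: 0.0123
gripper_force: 109.2
```

```bash
python3 - <<'E'
from st import *
R,P=st()
p=env.get_image("scene");cv2.imwrite("pics/s3.png",cv2.resize(p["img"][80:340,180:560,::-1],None,fx=2,fy=2))
E
```

```text
t 8.2833 P [0.596 0.103 0.231] q [ -25.877   40.356   81.945   71.024  104.559 -126.159] 
R [[-0.9983320954746971, 0.009317432397815904, 0.05697554386411816], [0.05770629334397847, 0.13138651114071545, 0.9896502252810176], [0.0017351811428878755, 0.9912874306394601, -0.13170504547138118]] w 0.012318904833333812 gf 109.2449676990509 ft [-0.665  0.154 -4.676] [-1.557 -0.403 -0.021]
```

View pics/s3.png

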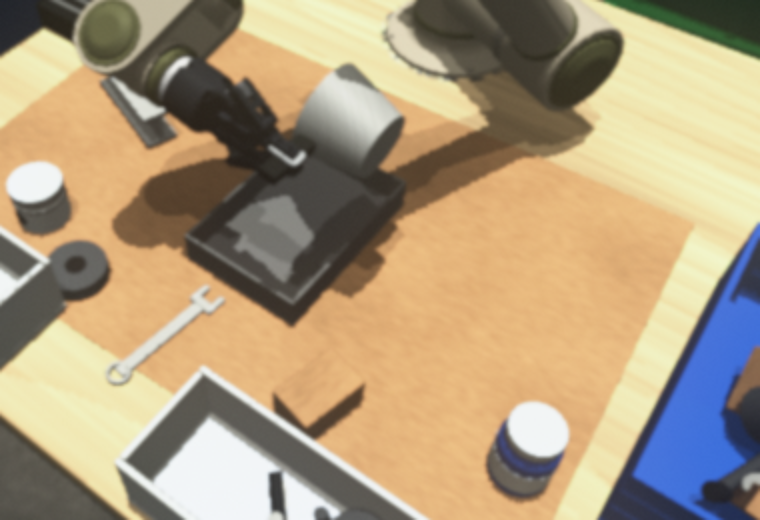

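The pot (350,120 in the crop) is over the tray's near end. It is tilted about 82° with its mouth to the −y side, and the nuts are still inside. I'll tilt further.

>>> servo_tool --deltas "0 0 0 0 -0.05 0 0;0 0 0 0 -0.05 0 0;0 0 0 0 -0.05 0 0;0 0 0 0 -0.05 0 0;0 0 0 0 0 0 0;0 0 0 0 0 0 0"

```text
time_s: 8.83
position: [0.5961, 0.1041, 0.2322]
tool_rot: [[-0.998, -0.004, 0.056], [0.056, -0.067, 0.996], [-0.0, 0.998, 0.067]]
ft_force: [-0.1, -0.5, -5.7]
grip_width: 0.0125
gripper_force: 109.3
```

>>> servo_tool --deltas "0 0 0 0 -0.05 0 0;0 0 0 0 -0.05 0 0;0 0 0 0 -0.05 0 0;0 0 0 0 0 0 0;0 0 0 0 0 0 0;0 0 0 0 0 0 0"

```text
time_s: 9.33
position: [0.5961, 0.1041, 0.2331]
tool_rot: [[-0.998, -0.014, 0.054], [0.056, -0.215, 0.975], [-0.002, 0.977, 0.215]]
ft_force: [0.6, 0.1, -4.5]
grip_width: 0.0128
gripper_force: 109.5
```

```bash
python3 - <<'E'
from st import *
R,P=st()
p=env.get_image("top")
print([(b["conf"],b["bbox"],atz(p,*b["bbox"][:2],.02)) for b in env.spot_in("nut0",p)])
E
```

```text
t 9.3333 P [0.596 0.104 0.233] q [ -25.452   47.932   84.367   84.307  114.755 -131.196] 
R [[-0.9984504522400506, -0.013691926214127894, 0.053937237398526724], [0.0556198728148505, -0.21475394676962875, 0.9750831616302925], [-0.0017675320924965755, 0.9765722059855144, 0.2151827184670918]] w 0.012848804173070624 gf 109.49257493019104 ft [ 0.645  0.108 -4.473] [-1.21  -0.222 -0.037]
[]
```

>>> servo_tool --deltas "0 0 0 0 -0.05 0 0;0 0 0 0 -0.05 0 0;0 0 0 0 -0.05 0 0;0 0 0 0 0 0 0;0 0 0 0 0 0 0;0 0 0 0 0 0 0;0 0 0 0 0 0 0;0 0 0 0 0 0 0"

```text
time_s: 10.1
position: [0.596, 0.104, 0.2328]
tool_rot: [[-0.998, -0.021, 0.052], [0.056, -0.359, 0.932], [-0.001, 0.933, 0.36]]
ft_force: [-0.2, 0.2, -3.4]
grip_width: 0.0126
gripper_force: 109.5
```

```bash
python3 - <<'E'
from st import *
R,P=st()
p=env.get_image("top")
print([(b["conf"],b["bbox"],atz(p,*b["bbox"][:2],.02)) for b in env.spot_in("nut0",p)])
p=env.get_image("wrist");cv2.imwrite("pics/w2.png",p["img"][:,:,::-1])
E
```

```text
t 10.1 P [0.596 0.104 0.233] q [ -24.451   51.375   85.067   90.174  119.605 -132.465] 
R [[-0.9984347613533456, -0.021230867090545058, 0.05174241590679148], [0.055916057977479054, -0.3592012605088845, 0.9315835168727964], [-0.001192384814974403, 0.9330185982773399, 0.3598261712091561]] w 0.012552119391737733 gf 109.49596166610718 ft [-0.213  0.213 -3.38 ] [-1.087 -0.214 -0.054]
[]
```

View pics/w2.png

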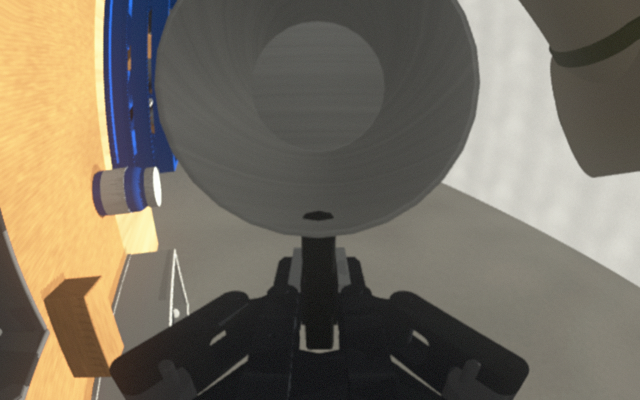

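The wrist view shows the pot empty, with its floor at (320,85) bare. Rolling back upright.

>>> servo_tool --deltas "0 0 0 0 0.05 0 0;0 0 0 0 0.1 0 0;0 0 0 0 0.1 0 0;0 0 0 0 0.1 0 0;0 0 0 0 0.1 0 0;0 0 0 0 0.1 0 0;0 0 0 0 0.1 0 0;0 0 0 0 0.1 0 0"

```text
time_s: 10.92
position: [0.596, 0.1035, 0.2325]
tool_rot: [[-0.998, 0.021, 0.053], [0.057, 0.376, 0.925], [-0.0, 0.926, -0.377]]
ft_force: [0.7, 0.9, -3.3]
grip_width: 0.0123
gripper_force: 109.2
```

>>> servo_tool --deltas "0 0 0 0 0.1 0 0;0 0 0 0 0.1 0 0;0 0 0 0 0.1 0 0;0 0 0 0 0.1 0 0;0 0 0 0 0.1 0 0;0 0 0 0 0.1 0 0;0 0 0 0 0.1 0 0;0 0 0 0 0.1 0 0"

```text
time_s: 11.58
position: [0.5958, 0.1039, 0.2329]
tool_rot: [[-0.998, 0.052, 0.022], [0.057, 0.925, 0.375], [-0.001, 0.376, -0.927]]
ft_force: [0.0, -0.5, -3.7]
grip_width: 0.0122
gripper_force: 108.8
```

>>> servo_tool --deltas "0 0 0 0 0.1 0 0;0 0 0 0 0.1 0 0;0 0 0 0 0.1 0 0;0 0 0 0 0.06 0 0;0 0 0 0 0 0 0;0 0 0 0 0 0 0"

```text
time_s: 12.08
position: [0.5956, 0.1049, 0.232]
tool_rot: [[-0.998, 0.055, 0.001], [0.055, 0.998, 0.032], [0.001, 0.032, -0.999]]
ft_force: [0.2, 0.2, -3.9]
grip_width: 0.0122
gripper_force: 108.8
```

```bash
python3 - <<'E'
from st import *
R,P=st()
p=env.get_image("scene");cv2.imwrite("pics/s4.png",cv2.resize(p["img"][80:340,180:560,::-1],None,fx=2,fy=2))
print([(b["conf"],b["uv"],atz(p,*b["uv"],.02)) for b in env.spot_point("nut0",p)])
E
```

```text
t 12.0833 P [0.596 0.105 0.232] q [ -2.014  27.224  65.293   1.848  87.512 -88.953] 
R [[-0.9984969912425615, 0.054802726524066786, 0.0006478001853682359], [0.054795124708775005, 0.997977622525689, 0.032220478676192724], [0.0011192799925003672, 0.03220754730651717, -0.9994805756535725]] w 0.012163399052539998 gf 108.79065155982971 ft [ 0.172  0.167 -3.873] [-0.082 -0.322  0.001]
[(0.68, [309.9, 179.1], array([ 0.511, -0.021,  0.02 ])), (0.67, [324.1, 176.6], array([0.479, 0.005, 0.02 ])), (0.53, [301.9, 214.8], array([0.623, 0.039, 0.02 ]))]
```

View pics/s4.png

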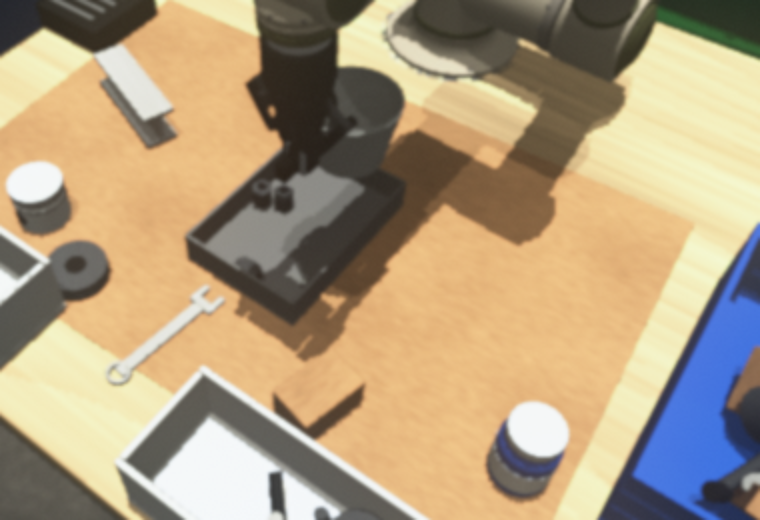

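All three nuts lie in the tray, at (262,193), (283,198) and (248,268) in the crop. Next I'll carry the pot to the beam.

>>> servo_tool --deltas "0 0 -6 0 0.032 0 0;0 1 -15 0 0 0 0;0 2 -28 0 0 0 0;0 2.5 -36 0 0 0 0;0 2.5 -36 0 0 0 0;0 2.5 -36 0 0 0 0;0 2.5 -36 0 0 0 0;0 2.5 -36 0 0 0 0"

```text
time_s: 12.85
position: [0.5669, -0.1261, 0.2325]
tool_rot: [[-0.998, 0.058, 0.0], [0.058, 0.998, -0.0], [-0.0, -0.0, -1.0]]
ft_force: [1.1, -0.4, -3.6]
grip_width: 0.0119
gripper_force: 108.8
```

>>> servo_tool --deltas "0 2.5 -36 0 0 0 0;0 2.5 -36 0 0 0 0;0 2.5 -36 0 0 0 0;0 2.5 -36 0 0 0 0;0 2.5 -36 0 0 0 0;0 2 -30 0 0 0 0;0 1 -15 0 0 0 0.07;0 0 0 0 0 0 0.1"

```text
time_s: 13.52
position: [0.538, -0.3519, 0.232]
tool_rot: [[-0.973, 0.232, -0.0], [0.232, 0.973, -0.001], [-0.0, -0.001, -1.0]]
ft_force: [0.2, 0.4, -2.9]
grip_width: 0.0116
gripper_force: 108.8
```

>>> servo_tool --deltas "0 0 0 0 0 0 0.1;0 0 0 0 0 0 0.1;0 0 0 0 0 0 0.1;0 0 0 0 0 0 0;0 0 0 0 0 0 0"

```text
time_s: 13.93
position: [0.5392, -0.348, 0.2328]
tool_rot: [[-0.866, 0.5, 0.0], [0.5, 0.866, -0.001], [-0.001, -0.001, -1.0]]
ft_force: [-0.4, 0.6, -3.1]
grip_width: 0.0121
gripper_force: 108.7
```

```bash
python3 - <<'E'
from st import *
R,P=st()
p=env.get_image("scene");cv2.imwrite("pics/s5.png",cv2.resize(p["img"][40:240,120:420,::-1],None,fx=2.5,fy=2.5))
h=-R[:,0];c=P-R[:,2]*.0187+R[:,0]*.0925
c=c+R[:,2]*.066;print("pot base est (from kinematics)",c)
for n,z in [("pot_rim",c[2]+.085),("pot",c[2]),("pot_grip",c[2]+.066),("beam_top",.06)]:
    for q in env.spot_point(n,p)[:1]: print(n,q["conf"],q["uv"],atz(p,*q["uv"],z))
p=env.get_image("top")
for n,z in [("pot_rim",c[2]+.085),("pot",c[2]),("pot_grip",c[2]+.066),("beam_top",.06)]:
    for q in env.spot_point(n,p)[:1]: print(n,q["conf"],q["uv"],atz(p,*q["uv"],z))
E
```

```text
t 13.9333 P [ 0.539 -0.348  0.233] q [ -43.375   31.267   58.056   -0.035   90.635 -103.346] 
R [[-0.865766235543555, 0.5004486081944183, 0.00012628939518344353], [0.5004482814897758, 0.8657659105159724, -0.0009517049855267424], [-0.000585616488628136, -0.0007607527318776294, -0.9999995391541986]] w 0.012085660548276556 gf 108.74670267105103 ft [-0.411  0.568 -3.051] [-0.187 -0.248 -0.005]
pot base est (from kinematics) [ 0.459 -0.302  0.185]
pot_rim 0.88 [233.0, 57.3] [ 0.462 -0.312  0.27 ]
pot 0.66 [244.5, 86.1] [ 0.457 -0.291  0.185]
pot_grip 0.59 [205.3, 73.0] [ 0.539 -0.343  0.251]
beam_top 0.97 [244.7, 118.8] [ 0.461 -0.312  0.06 ]
pot_rim 0.59 [460.1, 234.4] [ 0.464 -0.304  0.27 ]
pot 0.73 [448.6, 237.9] [ 0.46  -0.302  0.185]
pot_grip 0.24 [455.7, 236.1] [ 0.461 -0.299  0.251]
beam_top 0.87 [436.7, 238.3] [ 0.466 -0.306  0.06 ]
```

View pics/s5.png

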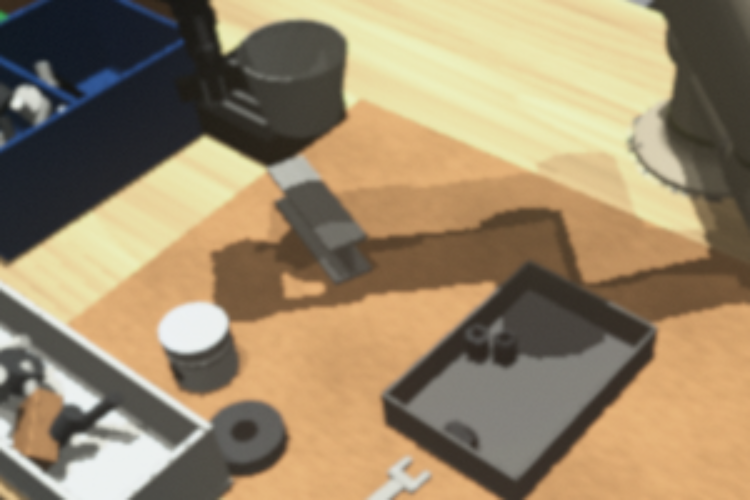

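The pot hangs level above the beam (pot at (295,80), beam at (320,220) in the crop). Lowering it.

>>> servo_tool --deltas "0 -5 -4 10 0 0 0;0 0 0 25 0 0 0;0 0 0 30 0 0 0;0 0 0 25 0 0 0;0 0 0 15 0 0 0;0 0 0 8 0 0 0;0 0 0 4 0 0 0;0 0 0 0 0 0 0"

```text
time_s: 15.1
position: [0.5421, -0.3538, 0.1155]
tool_rot: [[-0.865, 0.502, -0.001], [0.502, 0.865, -0.002], [-0.0, -0.002, -1.0]]
ft_force: [-0.4, 1.0, -3.9]
grip_width: 0.0125
gripper_force: 108.7
```

>>> servo_tool --deltas "0 0 0 2 0 0 0;0 0 0 2 0 0 0;0 0 0 1 0 0 0;0 0 0 0 0 0 0"

```text
time_s: 15.43
position: [0.5421, -0.3537, 0.1114]
tool_rot: [[-0.865, 0.502, 0.0], [0.502, 0.865, -0.002], [-0.002, -0.002, -1.0]]
ft_force: [0.8, 0.0, -3.7]
grip_width: 0.0125
gripper_force: 108.7
```

>>> servo_tool --deltas "0 0 0 1 0 0 0;0 0 0 1 0 0 0;0 0 0 1 0 0 0;0 0 0 0 0 0 0"

```text
time_s: 15.77
position: [0.5422, -0.3538, 0.1084]
tool_rot: [[-0.865, 0.502, 0.0], [0.502, 0.865, -0.002], [-0.001, -0.002, -1.0]]
ft_force: [0.1, -0.4, -0.9]
grip_width: 0.0124
gripper_force: 109.4
```

>>> servo_tool --deltas "0 0 0 0.7 0 0 0;0 0 0 0 0 0 0"

```text
time_s: 15.93
position: [0.5423, -0.3539, 0.1081]
tool_rot: [[-0.865, 0.502, 0.001], [0.502, 0.865, -0.003], [-0.002, -0.002, -1.0]]
ft_force: [0.4, -0.6, 3.7]
grip_width: 0.0122
gripper_force: 110.0
```

```bash
python3 - <<'E'
from st import *
R,P=st()
p=env.get_image("scene")
W=lambda n,z:[(q["conf"],atz(p,*q["uv"],z)) for q in env.spot_point(n,p)[:1]]
print(W("pot_rim",.145),W("pot_grip",.126),W("pot",.06))
p=env.get_image("wrist");cv2.imwrite("pics/w3.png",p["img"][:,:,::-1])
E
```

```text
t 15.9333 P [ 0.542 -0.354  0.108] q [ -43.548   37.248   68.07    -0.09    74.531 -103.397] 
R [[-0.8649110393260542, 0.5019244418558835, 0.0008652858398188764], [0.5019203319498847, 0.8649089697698024, -0.0029076428694899746], [-0.0022078105086591996, -0.0020805478602861777, -0.9999953984360922]] w 0.012203481257132661 gf 109.96277332305908 ft [ 0.407 -0.606  3.66 ] [0.118 0.007 0.056]
[(0.79, array([ 0.476, -0.296,  0.145]))] [(0.68, array([ 0.546, -0.356,  0.126]))] [(0.59, array([ 0.452, -0.305,  0.06 ]))]
```

View pics/w3.png

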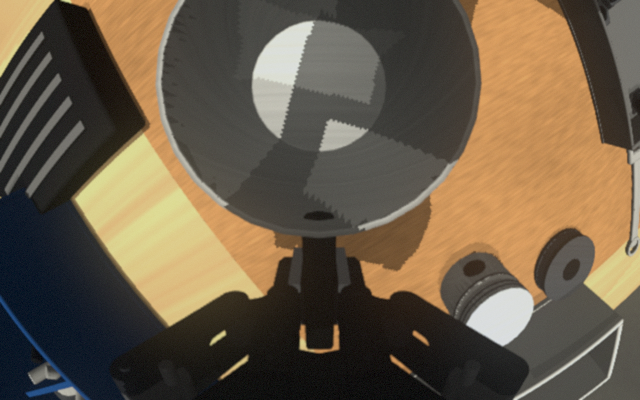

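The pot has seated on the beam at the expected height. Releasing gently.

>>> servo_tool --deltas "0 0 0 0 0 0 0;0 0 0 0 0 0 0;0.25 0 0 0 0 0 0;0.4 0 0 0 0 0 0;0.5 0 0 0 0 0 0;0.5 0 0 0 0 0 0;0.5 0 0 0 0 0 0" --newtons 20

```text
time_s: 16.77
position: [0.542, -0.3535, 0.1071]
tool_rot: [[-0.865, 0.502, -0.001], [0.502, 0.865, -0.002], [-0.0, -0.002, -1.0]]
ft_force: [-0.3, -1.0, 0.1]
grip_width: 0.0424
gripper_force: 0.0
```

>>> servo_tool --deltas "0.5 0 0 -5 0 0 0;0.5 0 0 -15 0 0 0;0.5 0 0 -25 0 0 0;0.5 0 0 -30 0 0 0;0.5 0 0 -35 0 0 0;0.5 0 0 -35 0 0 0;0.5 0 0 -20 0 0 0;0.5 0 0 0 0 0 0"

```text
time_s: 17.43
position: [0.5429, -0.354, 0.2783]
tool_rot: [[-0.865, 0.502, 0.007], [0.502, 0.865, -0.009], [-0.01, -0.004, -1.0]]
ft_force: [0.7, -0.0, 0.2]
grip_width: 0.0431
gripper_force: 0.0
```

```bash
python3 - <<'E'
from st import *
R,P=st()
p=env.get_image("scene");cv2.imwrite("pics/s6.png",cv2.resize(p["img"][40:240,120:420,::-1],None,fx=2.5,fy=2.5))
W=lambda n,z:[(q["conf"],atz(p,*q["uv"],z)) for q in env.spot_point(n,p)[:1]]
print(W("pot_rim",.145),W("pot_grip",.126),W("pot",.06))
E
```

```text
t 17.4333 P [ 0.543 -0.354  0.278] q [ -43.515   30.603   51.943   -0.089   96.821 -103.408] 
R [[-0.8649529248251703, 0.501804792300361, 0.0069561671037380425], [0.5017453638436087, 0.86497139618362, -0.008722020729403625], [-0.010393637372364754, -0.004053912745861491, -0.999937767110344]] w 0.04312165158119428 gf 0.0 ft [ 0.675 -0.041  0.151] [ 0.01  -0.018  0.033]
[(0.93, array([ 0.473, -0.307,  0.145]))] [(0.62, array([ 0.539, -0.357,  0.126]))] [(0.95, array([ 0.461, -0.306,  0.06 ]))]
```

View pics/s6.png

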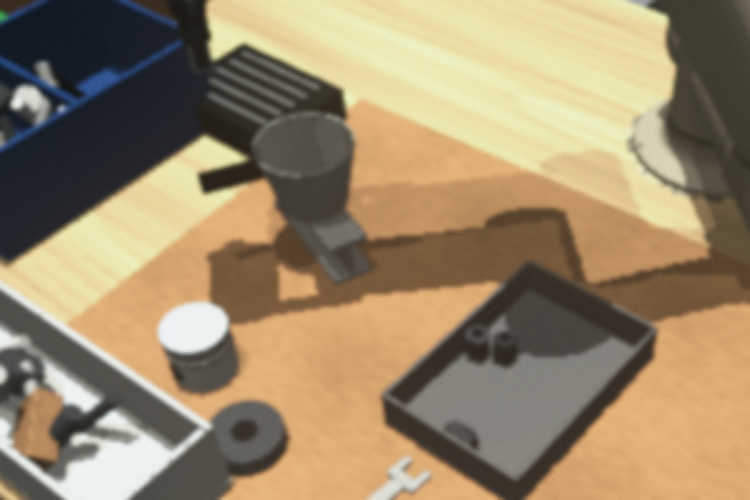

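The pot stands upright on the beam at (305,170) in the crop. The three nuts are in the tray and the gripper is clear.

>>> servo_tool --deltas "0.5 0 0 0 0 0 0;0.5 0 0 0 0 0 0;0.5 0 0 0 0 0 0;0.5 0 0 0 0 0 0"

```text
time_s: 17.97
position: [0.5421, -0.3533, 0.2719]
tool_rot: [[-0.865, 0.502, -0.001], [0.502, 0.865, -0.001], [-0.0, -0.002, -1.0]]
ft_force: [-0.3, 0.0, -0.1]
grip_width: 0.0428
gripper_force: 0.0
```

```bash
python3 -c "
from rig import env
print(env.close_job())"
```

```text
the job is handed in; nothing more can be done
None
```

I handed the job in at about 18 s of the 54 s allowed: the last picture shows all three nuts in the tray, the empty pot upright on the I-beam and the gripper clear, but the hand-in returned no verdict.

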